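# Snap a paint scraper onto the stand's gated hook

### The job

Pick up the orange-handled scraper and hang it on the steel snap hook of the white tool stand: press the eye at the end of its handle down over the hook's nose so that the eye itself pushes the red sprung gate open and passes inside, and the gate snaps shut behind it. Press gently (never more than about 10 N on the hook) and do not touch the stand or hook with the gripper; then let go so that the scraper hangs still from the hook, against the back rest. Leave the other things on the table where they are.

Things in the scene. Friction and masses are not known exactly. Their poses are not given: they have to be found in the camera images.
- scraper_center (a point): Centre of the scraper's handle, half-way up; it lies flat on the table, this point 10 mm up. +x points along the handle to the eye, +z up. Orange handle 66 long (x) x 24 wide (y) x 20 mm thick (z). At the -x end a steel blade 42 mm wide, 3 mm thick, its edge 78 mm from this point. 65 to 120 g.
- scraper_eye (a point): Centre of the scraper's eye, 58.5 mm from the handle's centre along +x, same height and axes: a steel ring in the scraper's flat plane, 6 mm round bar, inner diameter 31 mm, outer 43 mm (the bar's centre line has radius 18.5 mm). The outermost part of the ring, 18.5 mm beyond this point along +x, is the far bar.
- stand: White tool stand, fixed. Origin on the table (z = 0) below the nominal nose of the hook; +x points from the nose back to the post, +z up. Post 26 x 36 mm, 303 high, centred at x = 115 mm, on a board 18 thick (x = 30 to 200, y = -80 to 80). An upright back rest, 165 high, 90 wide, x = 32 to 44 mm, stands under the hook: the hung tool rests against it. Hook in plane y = 0.
- nose (a point): NOMINAL point of the hook's nose at the level of the shut gate's centre line, 250 mm above the stand's origin, same axes. The hook is clamped by hand: the real one sits up to 20 mm higher or lower and up to 9 mm nearer or further along the stand's x. This is not measured: feel for it (lower onto the gate, then draw the eye back against the nose). Real nose tip: 14 mm above the gate line.
- seat (a point): NOMINAL middle of the seat bar, 43 mm below and 18 mm behind (+x) point nose; shifts with the hook. From the real nose (upright, x = 0): hook of 8 mm bar, open upward; level rubbered seat at x = 12 to 24, upright shank at x = 36 mm, then an arm to the post, top 12 mm above the gate line. An eye's bar meets the seat 36 mm below the gate line; a hung eye's centre is about 54 mm below it.
- gate (a joint): Red sprung gate, 5 mm thick bar, 32 mm long, hinged at the shank, free end near the nose; 0 = shut, level; grows (rad) as the end is pushed down, stop at 0.82; 0.5 N starts it, about 2 N opens it. The eye's far bar passes at about 0.75 rad, 25 mm below the gate line, only if pressed down along the nose (centre line 7 to 8 mm from the nose's); further away it jams. Then the gate springs to 0.
Mind the look-alikes: they are no part of the job. What is shaped like the part that bears scraper_center but black, blue or turquoise is not meant.

How it is judged:
By the outcome, as a careful person would: the job done as asked, in the order asked, and still so for the second after the job is handed in, with the robot touching nothing.
It also fails if it takes over 72 s, if anything falls off the work surface, if the arm or the gripper's body presses on something with over 40 N, if the wrist force passes 120 N, or if a joint passes its speed limit or range.

### The arm

A 6-joint arm with a two-finger parallel gripper is mounted at the origin on the work surface. World frame = base frame: x ahead of the robot, y to its left, z up, the work surface at z = 0. Lengths are in m, angles in degrees, forces in N, time in s.
With the tool pointing down it reaches from about 0.35 to 0.875 m from the base axis. Payload 15.5 kg.
Tool frame: the origin (TCP) lies at the very end of the fingers, on their centre line; the grasp point (between the pads) lies 19 mm behind it; z points along the fingers, y is the line along which they close (so a half turn about z gives the same grasp; the last joint's range is limited). The gripper opens to 85 mm and grips with 20 to 120 N. Pads are 22 mm wide; open, the fingers measure 114 mm over their backs; the gripper's body (76 mm by 85 mm) begins 54 mm behind the grasp point. The pads swing forward as they close: fully open they stand 13 mm farther back than shut.
Start: joints at [-77.034, 28.281, 77.091, -0, 74.628, -5.472], TCP at [0.198, -0.593, 0.231] pointing down, gripper open.
Joint ranges: [-166.48, 166.48], [-47.26, 123.95], [12.59, 153.08], [-70.14, 250.14], [6.76, 159.57], [-176.63, 176.63]. Speed limits (degrees/s): [108.29, 108.29, 147.25, 172.46, 172.46, 172.46].

### API

Orientations are given as a 3x3 rotation matrix whose columns are the frame's x, y, z axes.
In Python, from cell import env gives the robot as it stands.
- The arm moves only by the tool carry_out, never from a script. Its argument "increments" is a list that holds one entry, the list of rows, each a list of 4 numbers: the shift along the tool's x, y, z in mm, then the turn about the tool's z in degrees. In form: [[[tx, ty, tz, spin], ...]]. A call has 1 to 10 rows; each row is the pose to reach, as a shift and turn from the pose commanded when the call began, along the tool's axes at that moment; what a row does not reach only later rows make up. A row lasts 1/12 s, in which the tool goes at most 41.7 mm and 7.16 degrees, less where a joint would pass 70% of its speed; a pose out of reach is approached as far as the arm can. A call with a gripper value outside its range is refused whole. "claw" is the closure, from -1 (fully open) to 1 (shut), set as the call begins (left out, the last holds). The fingers move at their own pace and stop on an object; "grip_force" is the grip in N (left out, the last holds). Time passes only in rows, so rows that repeat a pose let the fingers close. It gives the time, the measured TCP pose, the force, the opening and the grip force at its end, in the units of the state.
- env.read_state(): the state, without advancing time (a new reading comes with each control period).
- env.grab_frame(name): name is "side" or "top" or "wrist"; returns a dict with "frame" (400x640x3 uint8, blue, green, red), "range_z" (400x640 float32, m along the optical axis (not along the pixel's ray), 0 where there is no reading), "fx", "fy", "cx", "cy" (pixels), "dist_coeffs" ([k1, k2, p1, p2, k3] as OpenCV has them; the pictures are not rectified), "T" (4x4, takes a point from camera to world coordinates); the wrist camera has in their place "hand_eye" (4x4, takes a point from camera to tool coordinates, whose origin is the TCP and whose axes are the flange's). Camera axes: x right, y down, z forward; pixel columns grow to the right and rows downward; lengths in m; the calibration is good to about 2 mm. A picture is of the moment at which its call begins: read the wrist's pose just before it.
- env.finish_job(): hands the job in; it is judged then, once.
The state is a dict: "t": time; "joint_pos": joint angles; "qvel": joint speeds; "joint_torque": joint torques, N m; "position": TCP position; "ee_rot": TCP orientation; "wrist_force": force on the tool from outside, world axes, zero at the start; "wrist_torque": the same for the moment, N m; "grip_width": opening from 0.0 (shut) to 1.0 (fully open); "finger_force": force on a finger pad.
Only numpy, scipy, OpenCV 4.12 (cv2) and the standard library are available. Lean on these libraries where they do the work, as an engineer would, in place of code of your own. Each camera call takes 0.05 s, during which the arm holds its last target. There are 200 camera calls.

## Working session

There is one attempt and no reset: what is moved stays moved. The work goes in short steps, Python scripts to look and compute and a tool call to move; the robot and the scene stay as the last step left them, time stands still between calls to the robot, and variables do not carry over. Pictures are saved under pics/ and viewed, at most 10 in all, crops included, and the job is handed in when it is done.

Besides the shell and the picture viewer there is one more tool, called as name(argument=value, ...), one argument or row to a line, values as JSON. carry_out: Moves the arm, as the interface text tells. Its arguments: {"type":"object","properties":{"increments":{"type":"array"},"claw":{"type":"number"},"grip_force":{"type":"number"}},"required":["increments"]}

```bash
mkdir -p pics; ls; python3 - <<'E'
from cell import env
import cv2,numpy as np
s=env.read_state();print(s)
a=env.grab_frame("top");b=env.grab_frame("side")
for f in(a,b):print({k:np.round(v,3) for k,v in f.items() if k not in("frame","range_z")})
cv2.imwrite("pics/top.png",a["frame"]);cv2.imwrite("pics/side.png",b["frame"])
E
```

```text
pics
{'t': 0.0, 'joint_pos': array([-7.70341050e+01,  2.83143100e+01,  7.71270121e+01, -6.25409143e-04,
        7.46270505e+01, -5.47250348e+00]), 'qvel': array([-0.08571447, -0.02989688, -0.07501782, -0.00985839,  0.05924032,
       -0.02540172]), 'joint_torque': array([ 4.56709140e-04, -8.82155299e+01, -3.83880007e+01, -2.48270226e-04,
        9.80061450e-03, -1.30470892e-05]), 'position': array([ 0.197591  , -0.5925752 ,  0.23070718]), 'ee_rot': array([[ 9.48663354e-01,  3.16287470e-01, -2.78004586e-04],
       [ 3.16287575e-01, -9.48662650e-01,  1.16054032e-03],
       [ 1.03331793e-04, -1.18889146e-03, -9.99999288e-01]]), 'wrist_force': array([-0.23396176,  0.06932774,  0.09792625]), 'wrist_torque': array([-0.01332736,  0.02759683,  0.00091513]), 'finger_force': 0.0, 'grip_width': 1.0063408717116327}
{'fx': np.float64(392.664), 'fy': np.float64(392.664), 'cx': np.float64(317.296), 'cy': np.float64(197.519), 'dist_coeffs': array([-0.008,  0.   ,  0.   ,  0.   ,  0.   ]), 'T': array([[-0.028, -0.99 ,  0.137,  0.395],
       [-1.   ,  0.027, -0.007, -0.046],
       [ 0.003, -0.137, -0.991,  0.968],
       [ 0.   ,  0.   ,  0.   ,  1.   ]])}
{'fx': np.float64(500.658), 'fy': np.float64(500.658), 'cx': np.float64(322.532), 'cy': np.float64(203.71), 'dist_coeffs': array([-0.125,  0.   ,  0.   ,  0.   ,  0.   ]), 'T': array([[-0.997, -0.067,  0.036,  0.461],
       [-0.076,  0.792, -0.606,  0.66 ],
       [ 0.012, -0.607, -0.794,  1.095],
       [ 0.   ,  0.   ,  0.   ,  1.   ]])}
```

View pics/top.png

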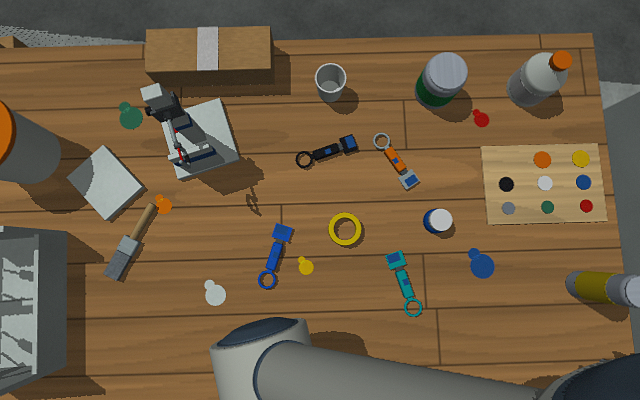

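View pics/side.png

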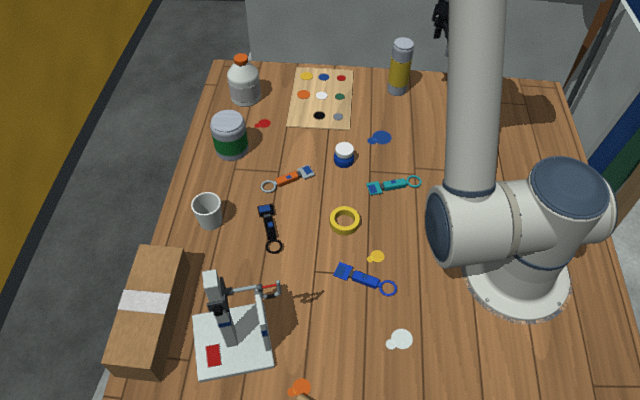

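The top view shows four scrapers: orange (eye 382,142; blade 410,180), black (325,151), blue (275,257) and turquoise (405,283). Only the orange-handled one at about (397,161) fits. The orange blobs at (163,204), (561,60) and (542,159) are a disc, a bottle cap and a board dot. The stand is at (195,140), with the hook and red gate near (180,155).

```bash
cat > h.py <<'E'
from cell import env
import cv2,numpy as np
def K(f): return np.array([[f["fx"],0,f["cx"]],[0,f["fy"],f["cy"]],[0,0,1.]])
def pose(f):
    if "T" in f: return f["T"]
    s=f["s"];T=np.eye(4);T[:3,:3]=s["ee_rot"];T[:3,3]=s["position"]
    return T@f["hand_eye"]
def grab(n):
    s=env.read_state();f=env.grab_frame(n);f["s"]=s;return f
def rays(f,uv):
    p=cv2.undistortPoints(np.asarray(uv,float).reshape(-1,1,2),K(f),f["dist_coeffs"])[:,0]
    return np.c_[p,np.ones(len(p))]
def plane(f,uv,z):
    T=pose(f);d=rays(f,uv)@T[:3,:3].T;return T[:3,3]+d*((z-T[2,3])/d[:,2])[:,None]
def depth(f,uv):
    T=pose(f);uv=np.asarray(uv,int);r=f["range_z"][uv[:,1],uv[:,0]]
    return (rays(f,uv)*r[:,None])@T[:3,:3].T+T[:3,3]
def mask(f,lo,hi,box=(0,0,640,400)):
    m=cv2.inRange(cv2.cvtColor(f["frame"],cv2.COLOR_BGR2HSV),lo,hi)
    k=np.zeros_like(m);x0,y0,x1,y1=box;k[y0:y1,x0:x1]=1
    return m*k
def px(m): v,u=np.nonzero(m);return np.c_[u,v]
E
python3 - <<'E'
from h import *
f=grab("top")
p=px(mask(f,(3,150,120),(18,255,255),(372,130,425,192)))
w=plane(f,p,.020);c=w.mean(0);r=cv2.minAreaRect((w[:,:2]*1000).astype(np.float32));print("handle",len(p),c,r)
print("eye,blade px on plane",plane(f,[[382,142],[411,181]],.01))
# stand points by depth
p=np.array([(u,v) for u in range(135,250) for v in range(80,185)]);d=depth(f,p)
for lo,hi in((.01,.025),(.155,.172),(.29,.315)):
    q=d[(d[:,2]>lo)&(d[:,2]<hi)];r=cv2.minAreaRect((q[:,:2]*1000).astype(np.float32));print(lo,len(q),np.median(q[:,2]),r,cv2.boxPoints(r).round(0).tolist())
red=px(mask(f,(0,150,80),(6,255,255),(140,80,250,185)))
print("red",depth(f,red).round(3).tolist()[:20],red.mean(0) if len(red) else 0)
im=f["frame"]
cv2.imwrite("pics/c1.png",np.hstack([cv2.resize(im[80:185,135:250],None,fx=3.4,fy=3.4),cv2.resize(im[125:195,365:435],(357,357),interpolation=2)]))
E
```

```text
handle 251 [ 0.6204478  -0.24825963  0.02      ] ((617.450927734375, -247.79905700683594), (154.99847412109375, 93.0158920288086), 11.715354919433594)
eye,blade px on plane [[ 0.66451313 -0.21912013  0.01      ]
 [ 0.56306307 -0.28608715  0.01      ]]
0.01 2561 0.016097825452831338 ((702.3677978515625, 255.04541015625), (247.91598510742188, 294.8581237792969), 82.15887451171875) [[539.0, 152.0], [832.0, 112.0], [865.0, 358.0], [573.0, 398.0]]
0.155 307 0.16272877797440533 ((638.0826416015625, 234.99331665039062), (97.50337219238281, 86.7457504272461), 34.95537185668945) [[573.0, 243.0], [623.0, 172.0], [703.0, 227.0], [653.0, 298.0]]
0.29 348 0.30052717172550913 ((687.11865234375, 240.72821044921875), (26.833126068115234, 36.120208740234375), 15.60032844543457) [[669.0, 255.0], [679.0, 220.0], [705.0, 227.0], [695.0, 262.0]]
red [[0.638, 0.222, 0.24], [0.71, 0.301, 0.019], [0.708, 0.302, 0.015], [0.708, 0.299, 0.016], [0.632, 0.22, 0.24], [0.706, 0.3, 0.015], [0.704, 0.295, 0.02], [0.705, 0.294, 0.018], [0.702, 0.299, 0.018], [0.703, 0.297, 0.016], [0.601, 0.216, 0.234], [0.6, 0.214, 0.234], [0.601, 0.212, 0.233], [0.598, 0.214, 0.234], [0.598, 0.212, 0.234], [0.597, 0.214, 0.232], [0.597, 0.212, 0.232], [0.594, 0.214, 0.234], [0.595, 0.212, 0.233], [0.593, 0.212, 0.234]] [178.37837838 147.62162162]
```

View pics/c1.png

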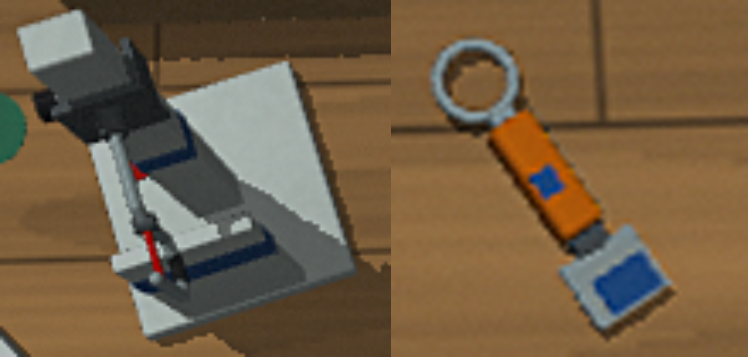

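The crop confirms the target: an orange handle with a steel eye at about (381.5,141) in the top view. The stand's post is at upper left and the red gate points toward the lower left. I'm moving above the scraper.

carry_out(
  increments=[
    [[508, -195, 0, -15], [508, -195, 0, -15], [508, -195, 0, -15], [508, -195, 0, -15], [508, -195, 0, -15], [508, -195, 0, -15], [508, -195, 0, -15], [508, -195, 0, -15], [508, -195, 0, -15], [508, -195, 0, -15]],
  ],
)

```text
t: 0.98
position: [0.5207, -0.3265, 0.2312]
ee_rot: [[0.834, 0.551, -0.0], [0.551, -0.834, 0.0], [-0.0, -0.0, -1.0]]
wrist_force: [0.3, -0.3, -0.3]
grip_width: 0.998
finger_force: 0.0
```

carry_out(
  increments=[
    [[108, -8, 0, 0], [108, -8, 0, 0], [108, -8, 0, 0], [108, -8, 0, 0], [108, -8, 0, 0]],
  ],
)

```text
t: 1.4
position: [0.6059, -0.2608, 0.2307]
ee_rot: [[0.833, 0.553, -0.001], [0.553, -0.833, 0.0], [-0.0, -0.001, -1.0]]
wrist_force: [-1.0, 0.0, -0.4]
grip_width: 1.003
finger_force: 0.0
```

```bash
python3 - <<'E'
from h import *
f=grab("wrist");print(f["s"]["position"],f["s"]["ee_rot"][:,0],f["s"]["wrist_force"],f["hand_eye"].round(3),f["fx"],f["dist_coeffs"])
cv2.imwrite("pics/w1.png",f["frame"])
m=mask(f,(3,160,100),(16,255,255));cs=cv2.findContours(m,0,2)[0]
c=max(cs,key=cv2.contourArea);print(cv2.minAreaRect(c))
b=cv2.boxPoints(cv2.minAreaRect(c));w=plane(f,b,.02)
r=cv2.minAreaRect((plane(f,c.reshape(-1,2),.02)[:,:2]*1000).astype(np.float32));print(r)
E
```

```text
[ 0.60593438 -0.26080897  0.2306815 ] [ 8.33194958e-01  5.52979206e-01 -3.99279790e-04] [-1.02796402  0.01150382 -0.44180414] [[ 0.001 -0.945 -0.329  0.085]
 [ 1.     0.001 -0.     0.   ]
 [ 0.001 -0.329  0.945 -0.144]
 [ 0.     0.     0.     1.   ]] 305.5542771046217 [-0.02845507  0.          0.          0.          0.        ]
((321.0, 152.5), (55.0, 20.0), 90.0)
((620.505615234375, -248.93276977539062), (64.88154602050781, 22.97743797302246), 32.958316802978516)
```

View pics/w1.png

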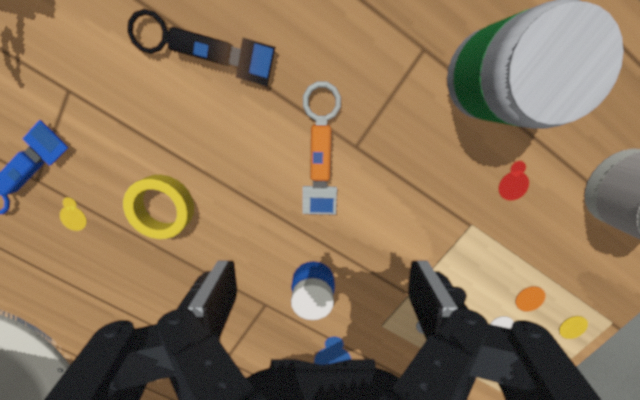

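Wrist view: the orange handle's centre is at (321,152), with the eye above it at (322,102) and the blade below at (320,200). There is free space on both sides of it. Descending.

carry_out(
  increments=[
    [[14, -2, 60, 0.6], [14, -2, 120, 0.6], [14, -2, 180, 0.6], [14, -2, 215, 0.6], [14, -2, 215, 0.6], [14, -2, 215, 0.6], [14, -2, 215, 0.6], [14, -2, 215, 0.6]],
  ],
  claw=-0.3,
)

```text
t: 2.12
position: [0.616, -0.2537, 0.0179]
ee_rot: [[0.841, 0.542, 0.001], [0.542, -0.841, -0.001], [0.0, 0.001, -1.0]]
wrist_force: [-0.2, 0.4, 1.3]
grip_width: 0.651
finger_force: 0.0
```

carry_out(
  increments=[
    [[1, -2, 7, 0], [1, -2, 14, 0], [1, -2, 14, 0], [1, -2, 14, 0]],
  ],
)

```text
t: 2.45
position: [0.6157, -0.2505, 0.0029]
ee_rot: [[0.84, 0.542, 0.001], [0.542, -0.84, -0.0], [0.0, 0.001, -1.0]]
wrist_force: [0.3, 0.2, -0.1]
grip_width: 0.65
finger_force: 0.0
```

carry_out(
  increments=[
    [[0, 0, 0, 0], [0, 0, 0, 0], [0, 0, 0, 0], [0, 0, 0, 0], [0, 0, 0, 0], [0, 0, 0, 0], [0, 0, 0, 0], [0, 0, 0, 0], [0, 0, 0, 0]],
  ],
  claw=1,
  grip_force=60,
)

```text
t: 3.2
position: [0.6159, -0.2506, 0.003]
ee_rot: [[0.84, 0.542, 0.001], [0.542, -0.84, -0.0], [0.0, 0.001, -1.0]]
wrist_force: [-1.3, 0.6, 7.0]
grip_width: 0.265
finger_force: 59.8
```

carry_out(
  increments=[
    [[0, 0, -40, 0], [0, 0, -80, 0], [0, 0, -120, 0], [0, 0, -160, 0], [0, 0, -200, 0], [0, 0, -240, 0], [0, 0, -297, 0], [0, 0, -297, 0], [0, 0, -297, 0]],
  ],
)

```text
t: 3.95
position: [0.617, -0.2512, 0.3046]
ee_rot: [[0.84, 0.542, 0.007], [0.542, -0.84, -0.004], [0.004, 0.007, -1.0]]
wrist_force: [-0.8, -0.7, -0.6]
grip_width: 0.264
finger_force: 59.4
```

carry_out(
  increments=[
    [[92, -447, 0, 17.2], [92, -447, 0, 17.2], [92, -447, 0, 17.2], [92, -447, 0, 17.2], [92, -447, 0, 17.2], [92, -447, 0, 17.2], [92, -447, 0, 17.2], [92, -447, 0, 17.2], [92, -447, 0, 17.2], [92, -447, 0, 17.2]],
  ],
)

```text
t: 4.78
position: [0.4631, 0.1395, 0.2984]
ee_rot: [[0.963, 0.269, -0.001], [0.269, -0.963, -0.0], [-0.001, -0.0, -1.0]]
wrist_force: [1.4, -0.1, -0.3]
grip_width: 0.268
finger_force: 59.5
```

carry_out(
  increments=[
    [[0, -28, 0, 0], [0, -28, 0, 0], [0, -28, 0, 0], [0, -28, 0, 0], [0, -28, 0, 0], [0, -28, 0, 0]],
  ],
)

```text
t: 5.28
position: [0.4575, 0.164, 0.299]
ee_rot: [[0.963, 0.268, -0.0], [0.268, -0.963, -0.0], [-0.0, 0.0, -1.0]]
wrist_force: [0.2, -0.4, -1.0]
grip_width: 0.262
finger_force: 59.6
```

```bash
python3 - <<'E'
from h import *
f=grab("wrist");print(f["s"]["position"],f["s"]["ee_rot"][:,0],f["s"]["wrist_force"])
g=grab("side")
im=g["frame"][200:390,180:320]
cv2.imwrite("pics/w2.png",np.hstack([cv2.resize(f["frame"],(480,300)),cv2.resize(im,(221,300))]))
# stand frame red gate points
for n,q in(("wrist",f),("side",g),("top",grab("top"))):
    p=px(mask(q,(0,140,70),(6,255,255))|mask(q,(174,140,70),(180,255,255)))
    if len(p)==0: continue
    d=depth(q,p);k=(d[:,2]>.2)&(d[:,2]<.3)&(d[:,0]>.55)&(d[:,0]<.65)&(abs(d[:,1]-.22)<.06);d=d[k]
    print(n,k.sum(),d.min(0) if len(d) else 0,d.mean(0),d.max(0) if len(d) else 0)
E
```

```text
[0.45750967 0.16403184 0.29900255] [ 9.63381547e-01  2.68133911e-01 -4.47243397e-04] [ 0.17700129 -0.40310979 -1.01282553]
wrist 166 [0.57756928 0.2048919  0.23512007] [0.58290293 0.20842278 0.23722206] [0.58809544 0.21201019 0.23921863]
side 29 [0.57644874 0.20475932 0.23219871] [0.58865536 0.21018832 0.23472269] [0.60134364 0.21404972 0.23847046]
top 31 [0.57436952 0.2026606  0.22997903] [0.59155353 0.21090568 0.23460393] [0.63886742 0.22263618 0.24277273]
```

View pics/w2.png

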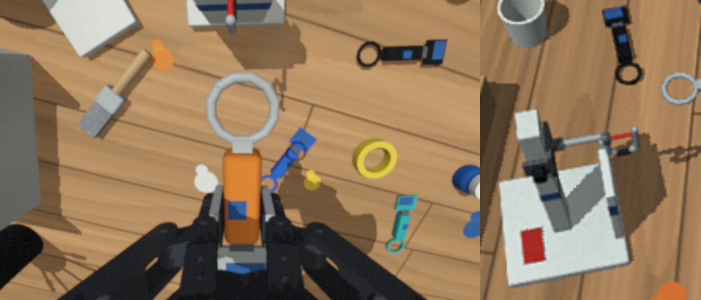

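Wrist view: the eye is at full-frame pixel (324,143), held straight. The hook's nose and gate are near (308,27), slightly to the left. In the side crop the gate is red with its nose at (632,140). Next I'll measure the eye and hook in tool axes.

```bash
python3 - <<'E'
from h import *
s=env.read_state();R=s["ee_rot"];t=s["position"]
p=np.array([(u,v) for u in range(640) for v in range(400)])
for n in("wrist","top","side"):
    f=grab(n);d=depth(f,p);L=(d-t)@R*1000;Z=d[:,2]
    col=f["frame"].reshape(400,640,3).transpose(1,0,2).reshape(-1,3)
    if n=="wrist":
        sat=cv2.cvtColor(f["frame"],cv2.COLOR_BGR2HSV)[:,:,1].T.reshape(-1)
        k=(abs(Z-.306)<.012)&(L[:,0]>30)&(L[:,0]<100)&(abs(L[:,1])<40)&(sat<80)
        e=L[k];print("ring",k.sum(),e.min(0),e.max(0))
        e=e[e[:,0]>50];A=np.c_[2*e[:,:2],np.ones(len(e))];c=np.linalg.lstsq(A,(e[:,:2]**2).sum(1),rcond=None)[0];print("circle",c[:2],np.sqrt(c[2]+c[0]**2+c[1]**2),"z",np.median(e[:,2]))
    k=(Z>.19)&(Z<.275)&(L[:,0]>105)&(L[:,0]<230)&(abs(L[:,1]+8)<35);h=L[k];z=Z[k]
    print(n)
    for a in range(108,220,4 if n!="top" else 6):
        q=(h[:,0]>=a)&(h[:,0]<a+4)
        if q.sum()>2:print(a,q.sum(),"y",h[q,1].min().round(1),np.median(h[q,1]).round(1),h[q,1].max().round(1),"z",z[q].min().round(3),z[q].max().round(3))
f=grab("top");d=depth(f,p);q=d[(d[:,2]>.29)&(d[:,2]<.315)&(d[:,0]>.65)&(d[:,1]>.2)&(d[:,1]<.28)]
r=cv2.minAreaRect((q[:,:2]*1000).astype(np.float32));print(r,((np.r_[r[0],300]/1000-t)@R*1000).round(1))
E
```

```text
ring 3968 [ 36.87381024 -21.09040715 -14.00637719] [84.12390684 21.97555779 -4.716461  ]
circle [63.66245197  0.39375204] 18.487425422278672 z -10.890195568061888
wrist
116 176 y -12.2 -8.3 -4.9 z 0.201 0.25
120 113 y -12.5 -7.7 -4.6 z 0.201 0.25
124 37 y -11.1 -8.3 -4.7 z 0.197 0.249
128 74 y -11.2 -8.4 -4.7 z 0.195 0.239
132 80 y -11.0 -8.1 -4.7 z 0.193 0.239
136 47 y -11.0 -6.9 -4.8 z 0.191 0.239
140 25 y -7.6 -6.8 -5.4 z 0.193 0.197
144 29 y -7.5 -6.1 -5.3 z 0.192 0.198
top
114 21 y -11.1 -8.0 -5.8 z 0.198 0.243
120 15 y -10.4 -5.5 -4.5 z 0.196 0.247
126 8 y -11.2 -7.5 -5.2 z 0.192 0.235
132 12 y -12.5 -8.9 -5.3 z 0.191 0.235
138 11 y -12.4 -8.6 -6.7 z 0.19 0.237
144 16 y -12.9 -8.9 -5.5 z 0.191 0.235
150 35 y -15.1 -9.1 -3.7 z 0.194 0.238
156 19 y -14.1 -7.9 -3.9 z 0.204 0.242
162 9 y -12.9 -9.1 -6.4 z 0.239 0.246
168 10 y -14.0 -9.7 -6.7 z 0.239 0.246
174 8 y -13.3 -9.3 -6.4 z 0.24 0.244
180 9 y -14.3 -9.5 -6.4 z 0.241 0.245
186 7 y -14.2 -9.6 -6.6 z 0.241 0.245
192 9 y -13.8 -8.8 -7.6 z 0.24 0.248
198 8 y -13.3 -9.1 -7.5 z 0.238 0.244
204 9 y -14.7 -10.7 -7.6 z 0.239 0.246
210
[... 529 characters left out ...]
.3 -12.1 -6.7 z 0.198 0.244
164 9 y -13.8 -12.2 -7.0 z 0.243 0.248
168 9 y -13.2 -11.0 -7.8 z 0.24 0.246
172 9 y -13.6 -10.9 -7.5 z 0.241 0.245
176 10 y -14.8 -11.4 -7.3 z 0.235 0.247
180 9 y -14.4 -12.7 -8.6 z 0.241 0.247
184 8 y -14.6 -12.1 -8.5 z 0.243 0.246
188 10 y -15.3 -12.1 -8.1 z 0.238 0.246
192 9 y -15.1 -13.0 -8.6 z 0.241 0.245
196 10 y -15.3 -12.4 -7.6 z 0.239 0.244
200 8 y -16.7 -12.9 -10.6 z 0.243 0.247
204 10 y -17.4 -13.0 -8.2 z 0.237 0.246
208 18 y -17.4 -12.5 -4.6 z 0.24 0.249
212 15 y -18.2 -14.4 -8.1 z 0.242 0.253
216 17 y -18.5 -14.5 -5.4 z 0.241 0.252
((687.1292114257812, 240.7696075439453), (27.31407356262207, 36.54343795776367), 15.672157287597656) [241.7 -12.   -0.8]
```

carry_out(
  increments=[
    [[26, -5, 0, 0], [52, -9, 0, 0], [52, -9, 0, 0], [52, -9, 15, 0], [52, -9, 30, 0], [52, -9, 45, 0], [52, -9, 55, 0], [52, -9, 55, 0], [52, -9, 55, 0], [52, -9, 55, 0]],
  ],
)

```text
t: 6.47
position: [0.5053, 0.1877, 0.2451]
ee_rot: [[0.963, 0.27, 0.001], [0.27, -0.963, 0.0], [0.001, 0.0, -1.0]]
wrist_force: [-0.0, -0.5, -0.7]
grip_width: 0.262
finger_force: 59.6
```

```bash
python3 - <<'E'
from h import *
f=grab("wrist");s=f["s"];print(s["position"],s["wrist_force"],s["wrist_torque"])
g=grab("side")
cv2.imwrite("pics/w3.png",np.hstack([cv2.resize(f["frame"][:260,160:480],(480,390)),cv2.resize(g["frame"][260:350,200:300],(320,390)[:2])]))
E
```

```text
[0.50529404 0.18771011 0.24507012] [-0.02171081 -0.4767024  -0.66557992] [-0.01649661 -0.0020429  -0.00832435]
```

View pics/w3.png

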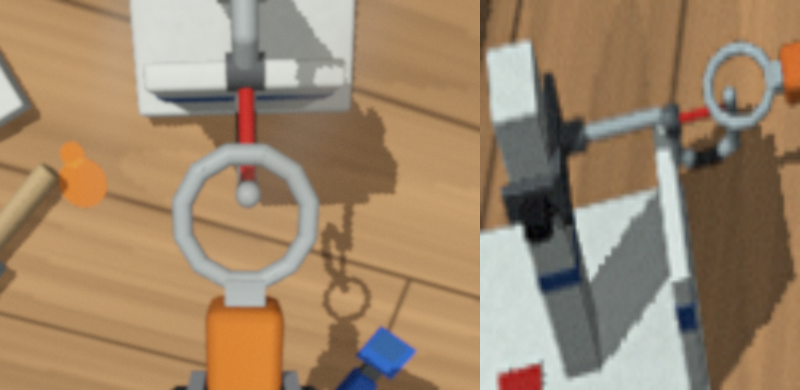

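The crop shows the nose inside the eye, laterally centred (nose at 248,193; ring centre at 246,215), with the far bar over the red gate. I'll lower to the gate, then draw back.

carry_out(
  increments=[
    [[0, 0, 4, 0], [0, 0, 8, 0], [0, 0, 10, 0], [0, 0, 10, 0], [0, 0, 10, 0], [0, 0, 10, 0]],
  ],
)

```text
t: 7.07
position: [0.505, 0.1877, 0.2343]
ee_rot: [[0.963, 0.27, 0.0], [0.27, -0.963, 0.0], [0.0, -0.0, -1.0]]
wrist_force: [-1.4, -0.4, -0.8]
grip_width: 0.266
finger_force: 59.6
```

carry_out(
  increments=[
    [[0, 0, 1, 0], [0, 0, 2, 0], [0, 0, 3, 0], [0, 0, 4, 0], [0, 0, 5, 0], [0, 0, 5, 0], [0, 0, 5, 0], [0, 0, 5, 0]],
  ],
)

```text
t: 7.73
position: [0.5049, 0.1876, 0.2293]
ee_rot: [[0.963, 0.27, 0.0], [0.27, -0.963, -0.0], [0.0, 0.0, -1.0]]
wrist_force: [-0.0, -0.4, -0.2]
grip_width: 0.262
finger_force: 59.6
```

carry_out(
  increments=[
    [[-1, 0, 0, 0], [-2, 0, 0, 0], [-3, 0, 0, 0], [-4, 0, 0, 0], [-4, 0, 0, 0], [-4, 0, 0, 0], [-4, 0, 0, 0]],
  ],
)

```text
t: 8.32
position: [0.501, 0.1865, 0.2293]
ee_rot: [[0.963, 0.27, -0.0], [0.27, -0.963, -0.0], [-0.0, -0.0, -1.0]]
wrist_force: [-0.1, 0.4, -1.0]
grip_width: 0.266
finger_force: 59.6
```

carry_out(
  increments=[
    [[-1, 0, 0, 0], [-1, 0, 0, 0], [-1, 0, 0, 0]],
  ],
)

```text
t: 8.57
position: [0.5001, 0.1863, 0.2293]
ee_rot: [[0.963, 0.269, 0.0], [0.269, -0.963, 0.0], [0.0, 0.0, -1.0]]
wrist_force: [-0.3, 0.1, -2.0]
grip_width: 0.266
finger_force: 59.6
```

carry_out(
  increments=[
    [[-1, 0, 0, 0], [-1, 0, 0, 0], [-1, 0, 0, 0]],
  ],
)

```text
t: 8.82
position: [0.4998, 0.1862, 0.2295]
ee_rot: [[0.963, 0.27, 0.001], [0.27, -0.963, 0.0], [0.001, -0.0, -1.0]]
wrist_force: [5.0, 2.3, -2.2]
grip_width: 0.265
finger_force: 59.5
```

Contact with the nose: +5.5 N along the stand's x. I'll back off 1 mm and press down in stages.

carry_out(
  increments=[
    [[1.1, 0, 0, 0], [1.1, 0, 0, 0], [1.1, 0, 0, 0], [1.1, 0, 2, 0], [1.1, 0, 4, 0], [1.1, 0, 6, 0], [1.1, 0, 8, 0], [1.1, 0, 8, 0], [1.1, 0, 8, 0]],
  ],
)

```text
t: 9.57
position: [0.5001, 0.1863, 0.2211]
ee_rot: [[0.963, 0.27, -0.0], [0.27, -0.963, -0.0], [-0.0, -0.0, -1.0]]
wrist_force: [0.6, 0.1, -0.5]
grip_width: 0.265
finger_force: 59.6
```

carry_out(
  increments=[
    [[0, 0, 2, 0], [0, 0, 4, 0], [0, 0, 6, 0], [0, 0, 6, 0], [0, 0, 6, 0]],
  ],
)

```text
t: 9.98
position: [0.5, 0.1863, 0.2151]
ee_rot: [[0.963, 0.27, -0.0], [0.27, -0.963, -0.0], [-0.0, -0.0, -1.0]]
wrist_force: [0.9, -0.5, -0.5]
grip_width: 0.27
finger_force: 59.7
```

carry_out(
  increments=[
    [[0, 0, 2, 0], [0, 0, 4, 0], [0, 0, 6, 0], [0, 0, 6, 0], [0, 0, 6, 0]],
  ],
)

```text
t: 10.4
position: [0.5, 0.1863, 0.2091]
ee_rot: [[0.963, 0.27, -0.001], [0.27, -0.963, -0.0], [-0.001, -0.0, -1.0]]
wrist_force: [-0.6, -0.4, -1.5]
grip_width: 0.264
finger_force: 59.6
```

```bash
python3 - <<'E'
from h import *
f=grab("wrist");s=f["s"];print(s["position"],s["wrist_force"],s["wrist_torque"])
g=grab("side")
cv2.imwrite("pics/w4.png",np.hstack([cv2.resize(f["frame"][:200,220:420],(500,500)),cv2.resize(g["frame"][270:340,220:300],(300,262)).repeat(1,0) if 0 else cv2.copyMakeBorder(cv2.resize(g["frame"][270:340,225:295],(300,300)),0,200,0,0,0)]))
E
```

```text
[0.49997108 0.18628542 0.20905939] [-0.59075473 -0.36861894 -1.50545618] [-0.03464528  0.10707671 -0.00883212]
```

View pics/w4.png

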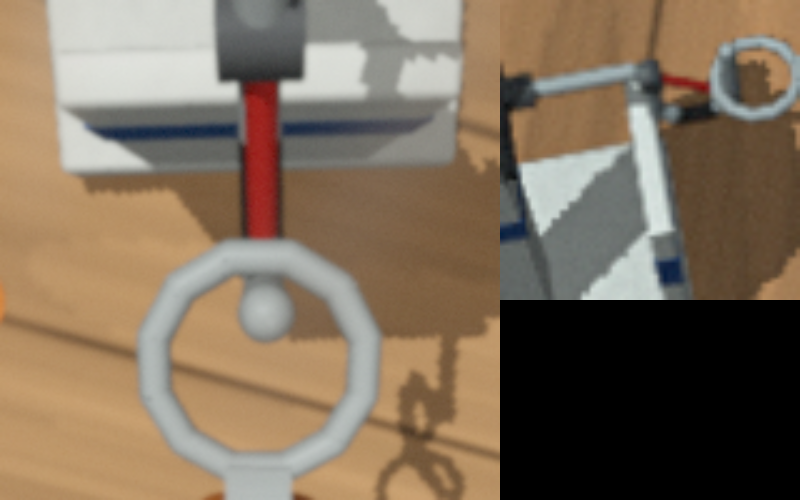

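The far bar is pressed along the nose. The red gate slopes down from the shank at (655,75) to the ring at (710,88), so it is opening. Continuing.

carry_out(
  increments=[
    [[0, 0, 2, 0], [0, 0, 4, 0], [0, 0, 6, 0], [0, 0, 6, 0], [0, 0, 6, 0]],
  ],
)

```text
t: 10.92
position: [0.5002, 0.1863, 0.2031]
ee_rot: [[0.963, 0.27, -0.0], [0.27, -0.963, -0.0], [-0.0, 0.0, -1.0]]
wrist_force: [-0.0, -0.1, -0.9]
grip_width: 0.264
finger_force: 59.6
```

carry_out(
  increments=[
    [[0, 0, 2, 0], [0, 0, 4, 0], [0, 0, 4, 0], [0, 0, 4, 0]],
  ],
)

```text
t: 11.25
position: [0.5002, 0.1863, 0.1992]
ee_rot: [[0.963, 0.27, -0.0], [0.27, -0.963, 0.0], [-0.0, -0.0, -1.0]]
wrist_force: [0.2, 0.4, -1.0]
grip_width: 0.266
finger_force: 59.6
```

```bash
python3 - <<'E'
from h import *
f=grab("wrist");s=f["s"];print(s["position"],s["wrist_force"],s["wrist_torque"])
g=grab("side")
cv2.imwrite("pics/w5.png",np.hstack([cv2.resize(f["frame"][:200,220:420],(400,400)),cv2.resize(g["frame"][270:340,225:295],(400,400))]))
E
```

```text
[0.50020952 0.18634947 0.19917113] [ 0.21396901  0.3742039  -1.01260629] [-0.01057933 -0.07865233 -0.05704128]
```

View pics/w5.png

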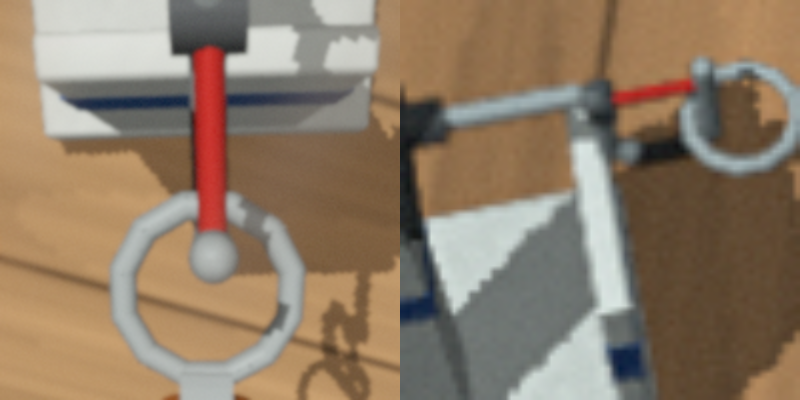

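The gate is shut again above the far bar: the red runs over the ring in the wrist crop, and is level from (612,97) to (690,88) in the side crop. Next I'll shift over the seat and lower.

carry_out(
  increments=[
    [[2, 0, 1, 0], [4, 0, 2, 0], [6, 0, 3, 0], [8, 0, 3, 0], [10, 0, 3, 0], [12, 0, 3, 0], [14, 0, 3, 0], [14, 0, 3, 0], [14, 0, 3, 0]],
  ],
)

```text
t: 12.1
position: [0.5137, 0.1901, 0.1963]
ee_rot: [[0.963, 0.27, -0.0], [0.27, -0.963, 0.0], [-0.0, -0.0, -1.0]]
wrist_force: [0.3, 0.0, -1.1]
grip_width: 0.264
finger_force: 59.6
```

carry_out(
  increments=[
    [[0, 0, 1, 0], [0, 0, 2, 0], [0, 0, 3, 0], [0, 0, 3, 0], [0, 0, 3, 0]],
  ],
)

```text
t: 12.52
position: [0.5136, 0.1901, 0.1932]
ee_rot: [[0.963, 0.27, -0.0], [0.27, -0.963, -0.0], [-0.0, -0.0, -1.0]]
wrist_force: [-0.1, -0.4, -1.4]
grip_width: 0.265
finger_force: 59.6
```

carry_out(
  increments=[
    [[0, 0, 1, 0], [0, 0, 1, 0], [0, 0, 1, 0]],
  ],
)

```text
t: 12.77
position: [0.5137, 0.1901, 0.1923]
ee_rot: [[0.963, 0.27, -0.0], [0.27, -0.963, -0.0], [-0.0, -0.0, -1.0]]
wrist_force: [-0.6, 0.0, -1.7]
grip_width: 0.26
finger_force: 59.6
```

carry_out(
  increments=[
    [[0, 0, 1, 0], [0, 0, 1, 0], [0, 0, 1, 0]],
  ],
)

```text
t: 13.02
position: [0.5136, 0.1901, 0.1912]
ee_rot: [[0.963, 0.27, -0.0], [0.27, -0.963, -0.0], [-0.0, -0.0, -1.0]]
wrist_force: [0.3, -0.2, -0.9]
grip_width: 0.267
finger_force: 59.6
```

carry_out(
  increments=[
    [[0, 0, 0.7, 0], [0, 0, 0.7, 0], [0, 0, 0.7, 0]],
  ],
)

```text
t: 13.27
position: [0.5137, 0.1901, 0.1906]
ee_rot: [[0.963, 0.27, 0.0], [0.27, -0.963, 0.0], [0.0, -0.0, -1.0]]
wrist_force: [-0.4, -0.2, -0.3]
grip_width: 0.262
finger_force: 59.6
```

carry_out(
  increments=[
    [[0, 0, 0.7, 0], [0, 0, 0.7, 0], [0, 0, 0.7, 0]],
  ],
)

```text
t: 13.52
position: [0.5137, 0.1901, 0.19]
ee_rot: [[0.963, 0.27, 0.0], [0.27, -0.963, 0.0], [0.0, 0.0, -1.0]]
wrist_force: [-0.3, -0.0, 1.4]
grip_width: 0.265
finger_force: 59.8
```

carry_out(
  increments=[
    [[0, 0, 0.5, 0], [0, 0, 0.5, 0], [0, 0, 0.5, 0]],
  ],
)

```text
t: 13.77
position: [0.5138, 0.1901, 0.1895]
ee_rot: [[0.963, 0.27, 0.0], [0.27, -0.963, 0.0], [0.0, -0.0, -1.0]]
wrist_force: [-0.3, -0.3, 3.2]
grip_width: 0.262
finger_force: 60.1
```

Seated with about 4 N. I'll ease up slightly and let go.

carry_out(
  increments=[
    [[0, 0, -0.5, 0], [0, 0, -0.5, 0], [0, 0, -0.5, 0]],
  ],
  grip_force=20,
)

```text
t: 14.02
position: [0.5137, 0.1901, 0.1899]
ee_rot: [[0.963, 0.27, 0.0], [0.27, -0.963, 0.0], [0.0, -0.0, -1.0]]
wrist_force: [-0.6, -0.1, 0.5]
grip_width: 0.265
finger_force: 59.9
```

carry_out(
  increments=[
    [[0, 0, 0, 0], [0, 0, 0, 0], [0, 0, 0, 0], [0, 0, 0, 0], [0, 0, 0, 0], [0, 0, 0, 0], [0, 0, 0, 0], [0, 0, 0, 0], [0, 0, 0, 0], [0, 0, 0, 0]],
  ],
  claw=-1,
)

```text
t: 14.85
position: [0.5136, 0.1901, 0.1899]
ee_rot: [[0.963, 0.27, -0.0], [0.27, -0.963, 0.0], [-0.0, -0.0, -1.0]]
wrist_force: [-0.6, 0.6, -0.3]
grip_width: 0.996
finger_force: 0.0
```

carry_out(
  increments=[
    [[-20, 0, 0, 0], [-50, 0, -10, 0], [-80, 0, -40, 0], [-110, 0, -80, 0], [-150, 0, -100, 0], [-150, 0, -100, 0], [-150, 0, -100, 0], [-150, 0, -100, 0], [-150, 0, -100, 0], [-150, 0, -100, 0]],
  ],
)

```text
t: 15.68
position: [0.3699, 0.1498, 0.289]
ee_rot: [[0.963, 0.27, -0.001], [0.27, -0.963, -0.0], [-0.001, -0.0, -1.0]]
wrist_force: [0.5, -0.2, -0.4]
grip_width: 1.0
finger_force: 0.0
```

```bash
python3 - <<'E'
from h import *
f=grab("wrist");s=f["s"];print(s["position"],s["wrist_force"])
g=grab("side");t=grab("top")
cv2.imwrite("pics/w6.png",np.hstack([cv2.resize(t["frame"][80:185,135:240],(400,400)),cv2.resize(g["frame"][260:380,185:305],(400,400))]))
R,tt=s["ee_rot"],s["position"]
for q in(g,t,f):
    p=px(mask(q,(3,160,80),(16,255,255)));d=depth(q,p);k=(d[:,2]>.06)&(d[:,2]<.19)&(abs(d[:,0]-.6)<.06)&(abs(d[:,1]-.215)<.06);d=d[k]
    O=np.array([.6871-.083*.963,.2408-.083*.269]) # rest front centre
    if len(d):print(k.sum(),"dist to rest",np.percentile((O-d[:,:2])@[.963,.269]*1000,[2,50,98]),"z",d[:,2].min(),d[:,2].max())
E
```

```text
[0.36988841 0.14981086 0.28902471] [ 0.52863758 -0.15504429 -0.42428044]
108 dist to rest [ 7.02858319 16.48543136 27.68349392] z 0.09283929242706734 0.15639520660087014
36 dist to rest [ 0.17142398 23.09924765 27.54760712] z 0.09549848638431646 0.1596982623023009
```

View pics/w6.png

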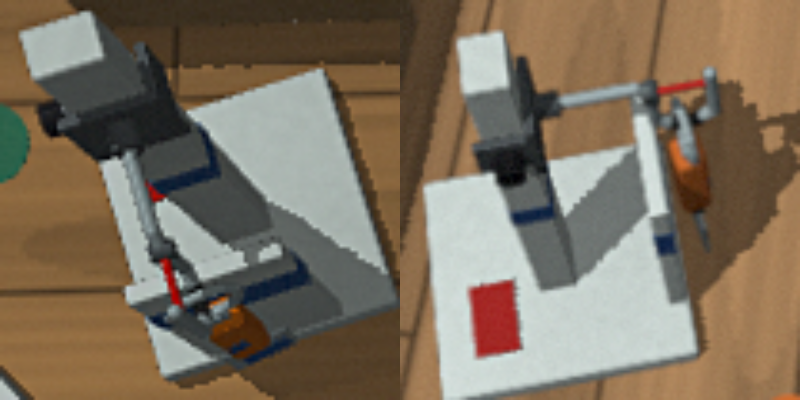

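The scraper hangs on the hook with the gate shut; it is probably still swinging, with the handle at (690,175) in the side crop. I'll let it settle.

carry_out(
  increments=[
    [[0, 0, 0, 0], [0, 0, 0, 0], [0, 0, 0, 0], [0, 0, 0, 0], [0, 0, 0, 0], [0, 0, 0, 0], [0, 0, 0, 0], [0, 0, 0, 0], [0, 0, 0, 0], [0, 0, 0, 0]],
  ],
)

```text
t: 16.67
position: [0.3692, 0.1497, 0.2899]
ee_rot: [[0.963, 0.27, 0.0], [0.27, -0.963, 0.0], [0.0, 0.0, -1.0]]
wrist_force: [0.5, -0.9, 0.3]
grip_width: 1.002
finger_force: 0.0
```

carry_out(
  increments=[
    [[0, 0, 0, 0], [0, 0, 0, 0], [0, 0, 0, 0], [0, 0, 0, 0], [0, 0, 0, 0], [0, 0, 0, 0], [0, 0, 0, 0], [0, 0, 0, 0], [0, 0, 0, 0], [0, 0, 0, 0]],
  ],
)

```text
t: 17.5
position: [0.3692, 0.1497, 0.2899]
ee_rot: [[0.963, 0.27, -0.0], [0.27, -0.963, 0.0], [0.0, -0.0, -1.0]]
wrist_force: [-0.2, -0.4, 0.0]
grip_width: 0.999
finger_force: 0.0
```

carry_out(
  increments=[
    [[0, 0, 0, 0], [0, 0, 0, 0], [0, 0, 0, 0], [0, 0, 0, 0], [0, 0, 0, 0], [0, 0, 0, 0], [0, 0, 0, 0], [0, 0, 0, 0], [0, 0, 0, 0], [0, 0, 0, 0]],
  ],
)

```text
t: 18.33
position: [0.3692, 0.1497, 0.2899]
ee_rot: [[0.963, 0.27, -0.0], [0.27, -0.963, 0.0], [-0.0, -0.0, -1.0]]
wrist_force: [0.0, 0.8, -1.2]
grip_width: 0.999
finger_force: 0.0
```

```bash
cat > m.py <<'E'
from h import *
O=np.array([.6871-.083*.963,.2408-.083*.269])
def meas():
    g=grab("side");p=px(mask(g,(3,160,80),(16,255,255)));d=depth(g,p);k=(d[:,2]>.06)&(d[:,2]<.19)&(abs(d[:,0]-.6)<.06)&(abs(d[:,1]-.215)<.06);d=d[k]
    a=(O-d[:,:2])@[.963,.269]*1000;b=(O-d[:,:2])@[-.269,.963]*1000
    r=cv2.minAreaRect(p[k].astype(np.float32))
    print(env.read_state()["t"],k.sum(),"gap",np.percentile(a,[2,50,98]).round(1),"lat",np.percentile(b,[2,50,98]).round(1),"z",d[:,2].min().round(3),d[:,2].max().round(3),p[k].mean(0).round(2))
    return g
if __name__=="__main__":
    for i in range(4): g=meas()
    t=grab("top")
    cv2.imwrite("pics/w7.png",np.hstack([cv2.resize(t["frame"][80:185,135:240],(400,400)),cv2.resize(g["frame"][260:350,215:305],(400,400))]))
E
python3 m.py
```

```text
18.3833 95 gap [ 8.3 17.3 28.4] lat [-8.9 -6.4 10.4] z 0.093 0.156 [271.55 310.38]
18.4333 102 gap [ 8.1 17.3 28.9] lat [-9.5 -6.5 10. ] z 0.096 0.156 [271.53 310.51]
18.4833 100 gap [ 7.6 17.5 28.4] lat [-9.3 -6.4 11. ] z 0.101 0.155 [271.58 310.32]
18.5333 97 gap [ 8.  17.7 28.4] lat [-9.7 -6.4 10.6] z 0.109 0.155 [271.59 310.09]
```

View pics/w7.png

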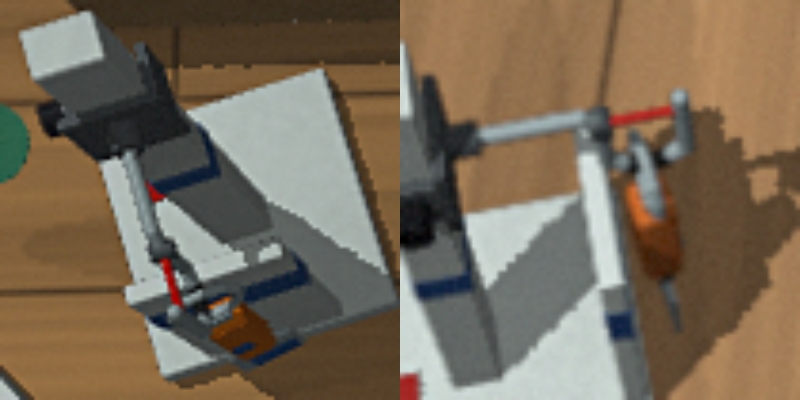

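```bash
python3 - <<'E'
from m import *
P=[]
for n in("side","top","side","top"):
    g=grab(n);u=np.array([(a,b) for a in range(130,310) for b in range(80,390)]);u=u[(u[:,1]<399)]
    d=depth(g,u);a=(O-d[:,:2])@[.963,.269]*1000;b=(O-d[:,:2])@[-.269,.963]*1000;z=d[:,2]
    hsv=cv2.cvtColor(g["frame"],cv2.COLOR_BGR2HSV)[u[:,1],u[:,0]]
    org=(hsv[:,0]<17)&(hsv[:,0]>2)&(hsv[:,1]>150)
    k=(a>2)&(a<55)&(abs(b)<45)&(z>.03)&(z<.20)
    print(n,k.sum())
    for lo in np.arange(.04,.2,.012):
        q=k&(z>=lo)&(z<lo+.012)
        if q.sum()>2:print(lo.round(3),q.sum(),org[q].sum(),"gap",np.percentile(a[q],[5,50,95]).round(1),"lat",np.percentile(b[q],[5,50,95]).round(1))
    if n=="top":
        r=(abs(z-.165)<.005)&(abs(a)<25)&(abs(b)<50);print("rest top gap range",np.percentile(a[r],[2,50,98]))
    if n=="side":
        r=(z<.15)&(z>.03)&(abs(a)<4)&(abs(b)<50);print("rest face",r.sum(),np.median(a[r]) if r.sum() else 0)
    if n=="top" and len(P): break
    P.append(1)
E
```

```text
side 347
0.04 6 0 gap [15.8 17.8 21.1] lat [-16.8  -5.6   5.9]
0.052 6 0 gap [17.9 21.  22.6] lat [-16.6 -16.   -5. ]
0.064 8 0 gap [ 7.7 19.5 21.1] lat [-33.1 -15.3  -5.8]
0.076 11 1 gap [16.7 20.2 21.8] lat [-15.   -5.4  -4.5]
0.088 19 16 gap [ 7.5 17.3 28.6] lat [-12.5  -7.5  -2.3]
0.1 25 22 gap [ 8.7 18.  27.3] lat [-8.8 -7.4 -1.4]
0.112 26 24 gap [ 7.5 17.1 27.1] lat [-9.4 -7.4  4.2]
0.124 33 27 gap [ 2.2 17.6 28.7] lat [-34.8  -7.2  -0.3]
0.136 29 28 gap [ 8.1 16.6 26.7] lat [-8.4 -7.4  6.6]
0.148 57 42 gap [ 8.3 15.  27.2] lat [-7.2 -1.6 10.8]
0.16 13 0 gap [ 8.1 14.9 16.7] lat [-15.9   4.9  13.9]
0.172 8 0 gap [12.5 19.9 23.1] lat [-17.7 -16.6  18.7]
0.184 61 0 gap [ 9.4 20.2 27.6] lat [-16.3  -0.8  13. ]
0.196 43 0 gap [ 5.9 17.1 33.4] lat [-4.2  2.6 10.5]
rest face 90 -0.40897109890319133
top 379
0.04 25 0 gap [15.4 19.5 22.7] lat [-15.7   3.6  23.2]
0.052 28 0 gap [15.3 19.5 22.6] lat [-14.9   5.2  22.3]
0.064 17 0 gap [13.6 17.1 22.9] lat [-16.7  14.7  22.5]
0.076 6 0 gap [15.  19.  22.9] lat [-14.4  15.2  17.6]
0.088 22 14 gap [13.1 26.4 29.3] lat [-2.7  9.3 15.1]
0.1 19 13 gap [15.9 26.8 29.3] lat [-3.9  8.  14.8]
0.112 24 13 gap [12.1 26.7 29.4] lat [-1.9 10.8 15.2]
0.124 29 27 gap [13.  27.  29.5] lat [-5.5  6.  15.2]
0.136 30 29 gap [15.  26.1 29. ] lat [-3.3  9.6 15.2]
0.148 50 36 gap [11.9 21.9 27.4] lat [-3.1  5.1 13.5]
0.16 23 2 gap [13.5 17.6 20.6] lat [ 1.3  9.9 18. ]
0.172 11 0 gap [14.4 17.  24.7] lat [-15.5  20.7  23.6]
0.184 55 1 gap [11.8 17.7 28.1] lat [-5.9  6.7 21.3]
0.196 39 0 gap [ 4.9 17.4 32.9] lat [-1.7  4.1  9.6]
rest top gap range [-12.01761373  -5.01970797  18.92788705]
```

The scraper hangs vertical and motionless, with the gate shut. Its back is about 7 mm in front of the rest, because the hook is clamped several mm forward and the level seat lets it hang no closer. The gripper is clear of everything, so I'm handing in.

```bash
python3 -c "
from cell import env
print(env.finish_job())"
```

```text
the job is handed in; nothing more can be done
None
```

The orange scraper hangs still on the snap hook with the gate shut behind its eye, and I've handed the job in; its back sits about 7 mm in front of the back rest, not touching it, and the highest force read between moves was about 5.5 N.

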